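# Check the roller lane and close its gate

### The arm

A 7-joint arm with a two-finger parallel gripper is mounted at the origin on a cart in front of the work surface, level with it; the furniture and walls round the work are solid. World frame = base frame: x ahead of the robot, y to its left, z up, the work surface at z = 0. Lengths are in m, angles in rad, forces in N, time in s.
With the tool pointing down it reaches from about 0.425 to 0.95 m from the base axis. Payload 4.7 kg.
Tool frame: the origin (TCP) lies on the centre line of the jaws, within the pads' length; the fingertips stand robot.nose_length ahead of it and the grasp point (between the pads) lies 8 mm behind it (robot.nose_length is the distance from the TCP to the fingertips, in m); z points along the fingers, y is the line along which they close (so a half turn about z gives the same grasp; the last joint's range is limited). The gripper opens to 85 mm and grips with 20 to 120 N. Pads are 22 mm wide; open, the fingers measure 114 mm over their backs; the gripper's body (76 mm by 85 mm) begins 54 mm behind the grasp point. The pads swing forward as they close: fully open they stand 13 mm farther back than shut.
Start: joints at [1.08, 0.469, -0.049, 1.532, 0.024, 1.141, -0.082], TCP at [0.301, -0.604, 0.242] pointing down, gripper open.
Joint ranges: [-2.59, 2.59], [-0.33, 1.99], [-1.39, 1.29], [0.1, 2.45], [-1.04, 4.18], [0.21, 1.99], [-2.66, 2.66]. Speed limits (rad/s): [2.57, 2.57, 3.14, 3.14, 3.14, 3.14, 3.14].

### API

Orientations are given as [roll, pitch, yaw] about the fixed x, y, z axes, in that order (R = Rz(yaw) Ry(pitch) Rx(roll)).
In Python, from plant import robot gives the robot as it stands. Calls block until the motion is done:
- robot.goto(position, orientation): joint-space move of the TCP to a pose.
- robot.move_straight(position, vel=0.15, attitude=None, contact_N=None): straight line of the TCP; attitude=None keeps the orientation; vel is the mean speed in m/s. With contact_N (N) it stops when the force on the tool has changed by that much, and returns True; else False.
- robot.move_joints(angles): joint-space move.
- robot.grip(opening, strength=None): opening from 0.0 (shut) to 1.0 (fully open); strength is the grip in N (None keeps the last); returns when the fingers have stopped.
- robot.sleep(seconds).
- robot.inverse_kinematics(position, orientation): joint angles nearest the present ones, or None.
- robot.sense(): the state.
- robot.grab_frame(name): name is "scene" or "side" or "wrist"; returns a dict with "image" (480x640x3 uint8, red, green, blue), "range_z" (480x640 float32, m along the optical axis (not along the pixel's ray), 0 where there is no reading), "fx", "fy", "cx", "cy" (pixels), "R" (3x3) and "t" (3): a world point X has camera coordinates R X + t. Camera axes: x right, y down, z forward; pixel columns grow to the right and rows downward; lengths in m; the calibration is good to about 2 mm. A picture is of the moment at which its call begins.
A pose or a line that the arm cannot do raises robot.IKError and nothing moves.
- robot.close_job(): hands the job in; it is judged then, once.
The state is a dict: "t": time; "joint_pos": joint angles; "joint_velocities": joint speeds; "effort": joint torques, N m; "tcp_pos": TCP position; "tcp_rot": TCP orientation; "wrist_force": force on the tool from outside, world axes, zero at the start; "torque": the same for the moment, N m; "opening": opening from 0.0 (shut) to 1.0 (fully open); "gripper_force": force on a finger pad.
Only numpy, scipy, OpenCV 4.12 (cv2) and the standard library are available. Lean on these libraries where they do the work, as an engineer would, in place of code of your own. Each camera call takes 0.05 s, during which the arm holds its last target. There are 200 camera calls.

### The job

Get the small roller lane ready for packs: run a fingertip lightly along the tops of the rollers, from the infeed end towards the gate end, so that every one of the six rollers turns in that direction, and push the swing gate at the lane's end across the lane, without taking it between the fingers, until it is fully home on its rest. Leave the cap and the two rolls lying by the lane where they are.

Things in the scene. Friction and masses are not known exactly. Their poses are not given: they have to be found in the camera images.
- lane: roller lane: low fixed strip of six rollers between two slotted grey side rails, 265 mm long with its lip, 92 mm wide, rails 50 mm high. Origin at bench level under the middle of the row of rollers; x across the lane, towards the robot; y along the lane in the running direction, infeed to gate end; z up. Infeed end (-y): bent lip. Gate end (+y): flat plate, y 95 to 131 mm, 52 mm high, and the swing gate
- gate_rest (a point): face of the rubber pad on the gate's rest, a bracket on the far rail (lane x = -55, y = 109.5 mm), 79 mm above the bench. The closed gate's bar lies against it on the side away from the rollers. The bracket is 22 mm wide and 91 mm high. Beware: a fixed lamp tube hangs 0.49 m above the bench right of the lane (x 0.57 to 0.64, y below 0.05 m); bring the arm round on the robot's side of it
- gate_pivot (a point): on the gate's hinge axis, at the lane's near corner (lane x = 58, y = 117 mm), at mid height of the bar, 80 mm above the bench; its y axis points along the bar to the free end, z up. The hub there is 25 mm in diameter, its bolt reaches 95 mm above the bench
- gate_tip (a point): the free end of the gate's bar, 115 mm from the pivot, 80 mm above the bench. The bar is dark steel, 14 mm thick (rubber end 16 mm) and 18 mm high: its underside is 71 mm and its top 89 mm above the bench
- gate (a joint): swing of the gate, rad. 0: open, the bar points on along the lane's +y, beyond its end. 1.571: closed and stopped, the bar lies across the lane end on its rest. Closing swings the free end away from the robot (counter-clockwise from above): pushed from the robot's side, at the end from outside towards the rollers. Friction (0.06 N m) keeps it where it is left
- roller_1_top (a point): top of roller 1 at mid length (1 = infeed end, 6 = next to the gate), 60 mm above the bench at rest; sinks with it, does not turn. Grey plastic, 25 mm in diameter, 70 mm long, 30 mm apart, lying across the lane, 10 mm proud of the rails. Axles rest on springs: a roller begins to sink at 1 N, gives 1 mm for each further 1.2 N, and stops at 6 mm (8 N)
- roller_1 (a joint): turn of roller 1 about its axle, rad, 0 at the start; grows when its top moves in the running direction (+y of the lane). The rollers turn easily (0.0004 N m) and coast only a moment; a fingertip drawn over one turns it by about 1 rad or more
- roller_2_top (a point): top of roller 2 at mid length (1 = infeed end, 6 = next to the gate), 60 mm above the bench at rest; sinks with it, does not turn. Same as roller 1
- roller_2 (a joint): turn of roller 2 about its axle, rad, 0 at the start; grows when its top moves in the running direction (+y of the lane). Same as roller 1
- roller_3_top (a point): top of roller 3 at mid length (1 = infeed end, 6 = next to the gate), 60 mm above the bench at rest; sinks with it, does not turn. Same as roller 1
- roller_3 (a joint): turn of roller 3 about its axle, rad, 0 at the start; grows when its top moves in the running direction (+y of the lane). Same as roller 1
- roller_4_top (a point): top of roller 4 at mid length (1 = infeed end, 6 = next to the gate), 60 mm above the bench at rest; sinks with it, does not turn. Same as roller 1
- roller_4 (a joint): turn of roller 4 about its axle, rad, 0 at the start; grows when its top moves in the running direction (+y of the lane). Same as roller 1
- roller_5_top (a point): top of roller 5 at mid length (1 = infeed end, 6 = next to the gate), 60 mm above the bench at rest; sinks with it, does not turn. Same as roller 1
- roller_5 (a joint): turn of roller 5 about its axle, rad, 0 at the start; grows when its top moves in the running direction (+y of the lane). Same as roller 1
- roller_6_top (a point): top of roller 6 at mid length (1 = infeed end, 6 = next to the gate), 60 mm above the bench at rest; sinks with it, does not turn. Same as roller 1
- roller_6 (a joint): turn of roller 6 about its axle, rad, 0 at the start; grows when its top moves in the running direction (+y of the lane). Same as roller 1
- spare_cap: a tube end cap with a ribbed skirt and nozzle, 38 mm wide, 34 mm high, standing loose by the lane's far rail; origin under its centre. Leave it alone
- label_roll: a small white roll of labels, 59 mm wide, 30 mm high, lying loose by the lane's far rail; origin under its centre. Leave it alone
- tape_roll: a flat roll of tape, 87 mm wide, 18 mm high, lying loose beyond the gate end of the lane; origin under its centre. Leave it alone

How it is judged:
At the end, for the whole second after the job is handed in: every one of the six rollers has turned by more than 0.4 rad in the running direction, counted from the start; the gate stands closed at 1.49 rad or more (within 0.08 rad of its stop); the cap and the rolls lie still. In any order (value of joint each of roller_1, roller_2, roller_3, roller_4, roller_5, roller_6 above 0.4 rad and value of joint gate above 1.49 rad and linear speed of each of spare_cap, label_roll, tape_roll below 0.02 m/s); the robot touches nothing.
It fails at once if the gate's bar is taken between the fingers (x of the grasp point in the frame of gate_pivot between -0.009 and 0.009 m and y of the grasp point in the frame of gate_pivot between 0 and 0.12 m and z of the grasp point in the frame of gate_pivot below 0.016 m).
It fails at once if the lane (rollers, rails or gate) is pressed with more than 25 N (contact force between any of the fingers, the arm and lane above 25 N).
It fails at once if the cap or one of the two rolls is moved more than 15 mm or lifted (distance of any of spare_cap, label_roll, tape_roll from where it was at the start of the episode above 0.015 m).
It also fails if it takes over 51 s, if anything falls off the work surface, if the arm or the gripper's body presses on something with over 40 N, if the wrist force passes 120 N, or if a joint passes its speed limit or range.

## Working session

There is one attempt and no reset: what is moved stays moved. The work goes in short steps, each a Python script; the robot and the scene stay as the last script left them, time stands still between calls to the robot, and variables do not carry over. Pictures are saved under pics/ and viewed, at most 10 in all, crops included, and the job is handed in when it is done.

```bash
mkdir -p pics; ls
python3 - <<'E'
from plant import robot
import cv2,numpy as np
s=robot.sense();print(s['t'],s['tcp_pos'],s['tcp_rot'],s['opening'],robot.nose_length)
for n in ("scene","side"):
    f=robot.grab_frame(n);cv2.imwrite(f'pics/{n}0.png',f['image'][:,:,::-1])
    np.savez(f'{n}0.npz',**f);print(n,f['fx'],f['R'].round(3).tolist(),f['t'])
E
```

```text
pics
0.0 [ 0.30048471 -0.60381029  0.24128411] [-3.13965170e+00  7.73007917e-05  4.61744259e-01] 1.0024151372803012 0.011
scene 526.1511657895261 [[-0.524, -0.851, 0.017], [-0.664, 0.396, -0.634], [0.533, -0.343, -0.773]] [0.46606307 0.33415668 0.6841196 ]
side 442.1503320068738 [[0.968, -0.25, 0.01], [-0.109, -0.454, -0.884], [0.226, 0.855, -0.467]] [-0.48075313  0.22801066  0.58621452]
```

View pics/scene0.png

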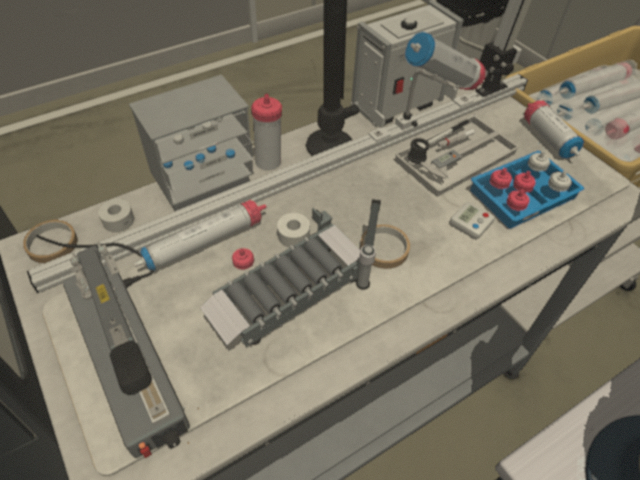

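View pics/side0.png

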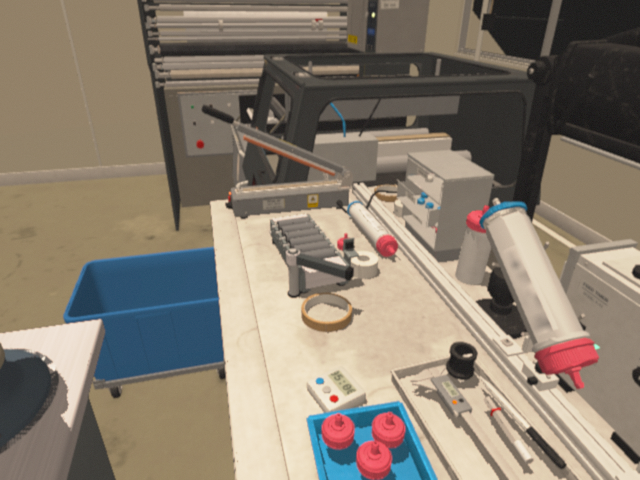

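The scene shows the lane from the lip at (225,310) to the plate at (338,243). The gate hub is at (365,275) with its bar pointing to (376,205), part open. The red cap is at (243,258), the label roll at (294,228) and the tape roll at (388,245). Next I'll rasterise the depth top-down to fit the lane.

```bash
cat > h.py <<'E'
import numpy as np,cv2
def cloud(f):
    z=f['range_z'].astype(float);v,u=np.mgrid[:z.shape[0],:z.shape[1]]
    P=np.stack([(u-f['cx'])/f['fx']*z,(v-f['cy'])/f['fy']*z,z],-1)
    X=(P-f['t'])@f['R'];m=z>0
    return X[m],f['image'][m]
def topdown(clouds,x0,x1,y0,y1,s):
    H,W=int((x1-x0)*s),int((y1-y0)*s);im=np.zeros((H,W,3),np.uint8);hz=np.full((H,W),-1.)
    X=np.concatenate([c[0] for c in clouds]);C=np.concatenate([c[1] for c in clouds])
    k=(X[:,0]>x0)&(X[:,0]<x1)&(X[:,1]>y0)&(X[:,1]<y1)&(X[:,2]<.15)
    X,C=X[k],C[k];o=np.argsort(X[:,2]);X,C=X[o],C[o]
    for p,c in zip(X,C):
        r,q=int((x1-p[0])*s),int((y1-p[1])*s);r2,q2=max(r-2,0),max(q-2,0)
        im[r2:r+2,q2:q+2]=c[::-1];hz[r2:r+2,q2:q+2]=p[2]
    return im,hz
E
python3 - <<'E'
from h import *
F={n:dict(np.load(n+'0.npz')) for n in('scene','side')}
for n,uv in (('scene',[(225,310),(338,243),(365,262),(376,203),(243,258),(294,228),(388,245)]),('side',[(293,258),(345,270)])):
    f=F[n]
    for u,v in uv:
        z=float(f['range_z'][v,u]);P=np.array([(u-f['cx'])/f['fx']*z,(v-f['cy'])/f['fy']*z,z]);print(n,u,v,((P-f['t'])@f['R']).round(3))
E
```

```text
scene 225 310 [0.523 0.38  0.051]
scene 338 243 [0.544 0.162 0.05 ]
scene 365 262 [0.474 0.159 0.076]
scene 376 203 [0.558 0.079 0.09 ]
scene 243 258 [0.621 0.303 0.018]
scene 294 228 [0.643 0.189 0.006]
scene 388 245 [0.526 0.063 0.002]
side 293 258 [0.481 0.136 0.087]
side 345 270 [0.556 0.073 0.09 ]
```

Run:
```python
from h import *
F={n:dict(np.load(n+'0.npz')) for n in('scene','side')}
C={n:cloud(F[n]) for n in F}
for n in C:
    X,c=C[n];k=(X[:,0]>.44)&(X[:,0]<.64)&(X[:,1]>.10)&(X[:,1]<.42)
    r=X[k&(X[:,2]>.043)&(X[:,2]<.064)];print(n,len(r),cv2.minAreaRect(r[:,:2].astype(np.float32)))
    t=X[k&(X[:,2]>.056)&(X[:,2]<.064)];print(' roll',len(t),t.mean(0).round(4),cv2.minAreaRect(t[:,:2].astype(np.float32)))
    k=(X[:,0]>.44)&(X[:,0]<.64)&(X[:,1]>.04)&(X[:,1]<.2)
    g=X[k&(X[:,2]>.080)&(X[:,2]<.095)];print(' gate',len(g),cv2.fitLine(g[:,:2].astype(np.float32),cv2.DIST_L2,0,.01,.01).ravel(),g.min(0).round(3),g.max(0).round(3))
    o=X[(X[:,0]>.58)&(X[:,0]<.7)&(X[:,1]>.1)&(X[:,1]<.36)&(X[:,2]>.008)&(X[:,2]<.1)]
im,hz=topdown(C.values(),.43,.70,0.02,.42,1900)
for i in range(9):
    x=.46+.03*i;r=int((.70-x)*1900);cv2.putText(im,f'{x:.2f}',(0,r),0,.4,(0,255,0));cv2.line(im,(0,r),(10,r),(0,255,0))
for i in range(10):
    y=.04+.04*i;q=int((.42-y)*1900);cv2.putText(im,f'{y:.2f}',(q,505),0,.4,(0,255,0));cv2.line(im,(q,500),(q,490),(0,255,0))
cv2.imwrite('pics/top0.png',im)
```

```text
scene 7485 ((0.530008852481842, 0.27242428064346313), (0.2643674910068512, 0.11709670722484589), 89.80323791503906)
 roll 2752 [0.5261 0.2741 0.0593] ((0.5248746275901794, 0.2612537145614624), (0.11770829558372498, 0.22637635469436646), 2.6459572315216064)
 gate 677 [ 0.9150366  -0.4033708   0.5212736   0.12883277] [0.469 0.068 0.08 ] [0.603 0.179 0.095]
side 2347 ((0.5331720113754272, 0.2624483108520508), (0.25514891743659973, 0.1175464540719986), 89.79895782470703)
 roll 1179 [0.5307 0.2571 0.06  ] ((0.5243687629699707, 0.2477637380361557), (0.11703843623399734, 0.21047960221767426), 4.759443759918213)
 gate 769 [ 0.94686884 -0.32162005  0.52963704  0.11719099] [0.471 0.066 0.08 ] [0.604 0.177 0.095]
```

View pics/top0.png

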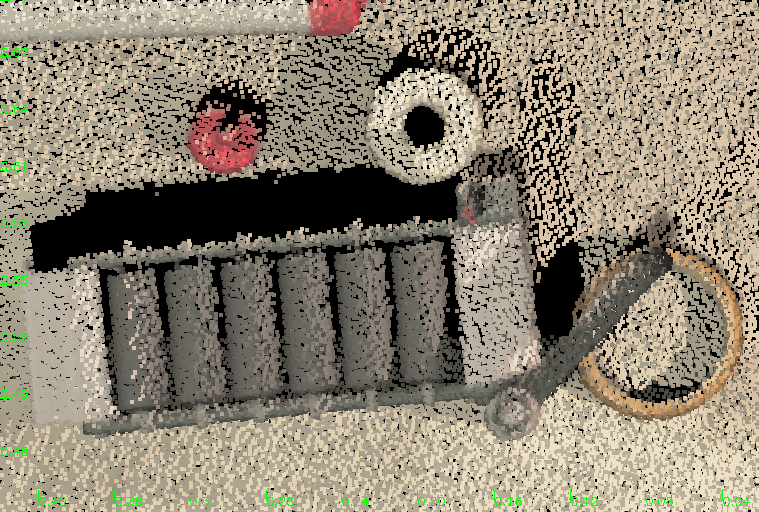

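Lane fit: the lane's y axis in world is (0.0945, -0.9955) and its origin is at (0.530, 0.272), with hub, rest and roller row all consistent. The gate is at about 0.70 rad. I'll bring the arm round and touch roller 1 first.

```bash
cat >> h.py <<'E'
Y=np.array([.0945,-.9955]);Xl=np.array([-.9955,-.0945]);O=np.array([.530,.272])
def W(x,y,tip,nose=.011): # lane mm, tip height m -> TCP
    p=O+(x*Xl+y*Y)/1000;return [p[0],p[1],tip+nose]
E
python3 - <<'E'
from plant import robot
from h import *
s=robot.sense();print(s['t'],s['joint_pos'].round(2) if hasattr(s['joint_pos'],'round') else s['joint_pos'])
q={}
for yaw in(-1.476,1.665):
    for p in(W(0,-83,.10),W(-17,135,.066)): print(yaw,np.round(robot.inverse_kinematics(p,[np.pi,0,yaw]) ,2))
robot.grip(0.0)
yaw=1.665 if robot.inverse_kinematics(W(0,-83,.1),[np.pi,0,1.665]) is not None and abs(robot.inverse_kinematics(W(0,-83,.1),[np.pi,0,1.665])[6])<abs(robot.inverse_kinematics(W(0,-83,.1),[np.pi,0,-1.476])[6]) else -1.476
o=[np.pi,0,yaw]
robot.goto([.40,-.35,.30],[np.pi,0,.46]);robot.goto([.47,.08,.28],o)
robot.goto(W(0,-83,.10),o);s=robot.sense();print(yaw,s['t'],s['tcp_pos'],s['wrist_force'],s['opening'])
c=robot.move_straight(W(0,-83,.054),vel=.03,contact_N=2);s=robot.sense()
print(c,s['t'],s['tcp_pos'],s['wrist_force'])
f=robot.grab_frame('scene');cv2.imwrite('pics/s1.png',cv2.resize(f['image'][120:400,140:500,::-1],None,fx=2,fy=2))
E
```

```text
0.1 [ 1.08  0.47 -0.05  1.53  0.02  1.14 -0.08]
-1.476 [ 0.08  0.87 -1.18  1.72  0.87  1.18  1.88]
-1.476 [ 0.48  0.86 -1.18  1.87  0.91  1.08  2.15]
1.665 [ 0.08  0.86 -1.17  1.72  0.86  1.17 -1.25]
1.665 [ 0.15  0.59 -0.63  1.89  0.47  0.81 -0.63]
1.665 4.7917 [0.52340841 0.35315866 0.11151632] [ 0.92891085 -0.57505956 -0.48131497] 0.002369124957148338
True 6.05 [0.5219967  0.35463614 0.0688105 ] [0.13096013 1.05442593 3.9139733 ]
```

Contact came at TCP z = 0.0688 with about 4 N, which fits a tip at about 0.0578, so the nose length holds. Now the stroke.

Run:
```python
from plant import robot
from h import *
for y in range(-60,100,30):
    y=min(y,93); robot.move_straight(W(0,y,.0572),vel=.07);s=robot.sense();print(y,round(s['t'],2),s['tcp_pos'].round(4),s['wrist_force'].round(2))
robot.move_straight(W(0,93,.0572),vel=.07)
robot.move_straight(W(0,93,.13),vel=.15)
s=robot.sense();print(s['t'],s['joint_pos'],s['wrist_force'])
f=robot.grab_frame('scene');cv2.imwrite('pics/s2.png',cv2.resize(f['image'][150:390,180:480,::-1],None,fx=2.5,fy=2.5))
```

```text
-60 6.58 [0.5244 0.3314 0.0683] [0.18 0.88 2.61]
-30 7.15 [0.5272 0.3017 0.0682] [-0.97  0.77  2.92]
0 7.72 [0.53   0.2719 0.0682] [-0.45  0.91  2.42]
30 8.3 [0.5328 0.242  0.0682] [-0.23  0.82  2.52]
60 8.88 [0.5357 0.2121 0.0682] [ 0.23 -0.6   4.1 ]
90 9.45 [0.5382 0.1816 0.0677] [-0.28 -0.94  1.62]
10.3333 [ 0.19376269  0.53074521 -0.78913031  1.86072364  0.45975988  0.94500951
 -0.71100491] [ 0.63735936 -0.55847613  0.01299226]
```

View pics/s2.png

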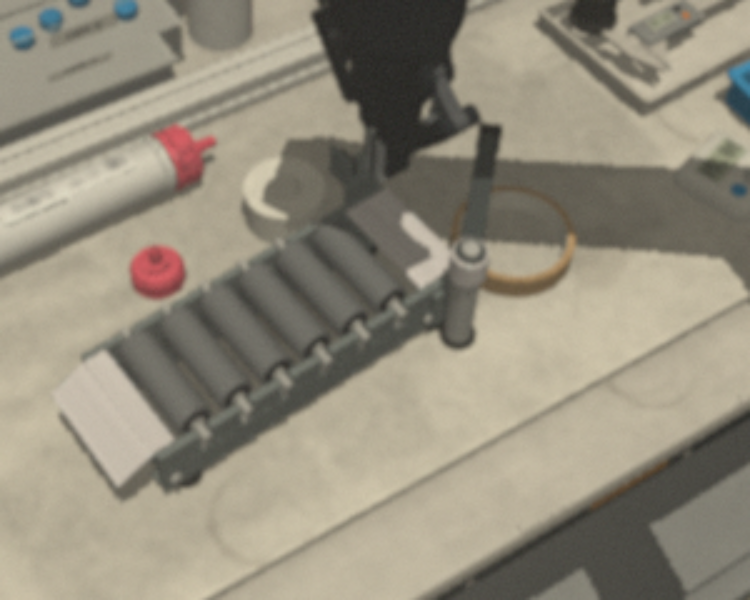

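The rollers were stroked with steady light contact. The gate (hub at 470,250, tip at 488,130 in the crop) and the loose parts haven't moved. Next is the gate, pushed from the robot side.

Run:
```python
from plant import robot
from h import *
def p(c=None):
    s=robot.sense();print(c,round(s['t'],2),s['tcp_pos'].round(4),s['wrist_force'].round(2))
robot.move_straight(W(43,183,.13),vel=.15);p()
p(robot.move_straight(W(43,183,.066),vel=.06,contact_N=5))
p(robot.move_straight(W(-4,138,.066),vel=.05,contact_N=7))
p(robot.move_straight(W(-4,127,.066),vel=.02,contact_N=5))
for n in('scene',):
    f=robot.grab_frame(n);cv2.imwrite('pics/s3.png',cv2.resize(f['image'][150:390,180:480,::-1],None,fx=2.5,fy=2.5))
```

```text
None 11.2 [0.5048 0.0866 0.1411] [-0.18  0.38 -0.95]
False 12.42 [0.5048 0.0859 0.0774] [ 0.2  -0.89 -0.24]
False 13.87 [0.5472 0.1351 0.0772] [-0.67 -0.14  1.53]
True 14.23 [0.5468 0.1387 0.0767] [-0.   -0.29  0.32]
```

View pics/s3.png

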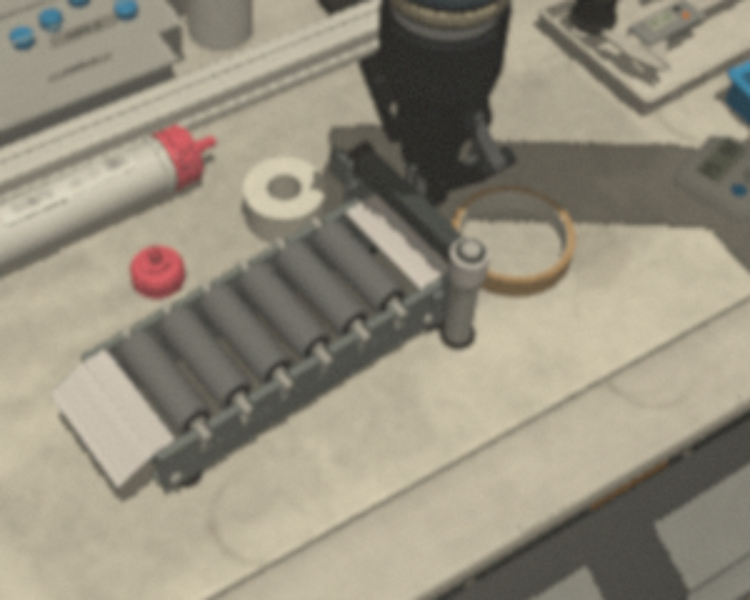

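The bar lies across the lane end against the bracket (350,155 to 450,245 in the crop). I'll press once more to be sure it's seated, back off and measure the angle.

Run:
```python
from plant import robot
from h import *
def p(c=None):
    s=robot.sense();print(c,round(s['t'],2),s['tcp_pos'].round(4),s['wrist_force'].round(2),(Y@(s['tcp_pos'][:2]-O)*1000).round(1))
p(robot.move_straight(W(-4,127,.066),vel=.015,contact_N=6))
p(robot.move_straight(W(-4,127,.066),vel=.015,contact_N=6))
robot.move_straight(W(0,165,.066),vel=.08);robot.move_straight(W(20,190,.2),vel=.15)
robot.goto([.46,.0,.28],[np.pi,0,1.665]);p()
f={n:robot.grab_frame(n) for n in('scene','side')}
for n in f:
    X,c=cloud(f[n]);L=np.stack([(X[:,:2]-O)@Xl,(X[:,:2]-O)@Y,X[:,2]],-1)*1000
    g=L[(abs(L[:,0])<42)&(L[:,1]>90)&(L[:,1]<160)&(L[:,2]>86)&(L[:,2]<93)]
    v=cv2.fitLine(g[:,:2].astype(np.float32),cv2.DIST_HUBER,0,.01,.01).ravel();v=v if v[0]<0 else -v*[1,1,-1,-1]
    print(n,len(g),'angle',np.arctan2(-v[0],v[1]),v[2:].round(1))
cv2.imwrite('pics/s4.png',cv2.resize(f['scene']['image'][150:390,180:480,::-1],None,fx=2.5,fy=2.5))
```

```text
True 14.61 [0.5461 0.1385 0.0759] [0.78 0.27 0.25] 134.4
True 14.94 [0.5454 0.1383 0.0752] [-0.13  0.12  0.49] 134.6
None 17.11 [ 0.46   -0.      0.2796] [ 0.66 -0.3  -0.09] 264.2
scene 384 angle 1.577728885337838 [  0.8 115.2]
side 263 angle 1.5715364979994215 [ -3.6 121.4]
```

View pics/s4.png

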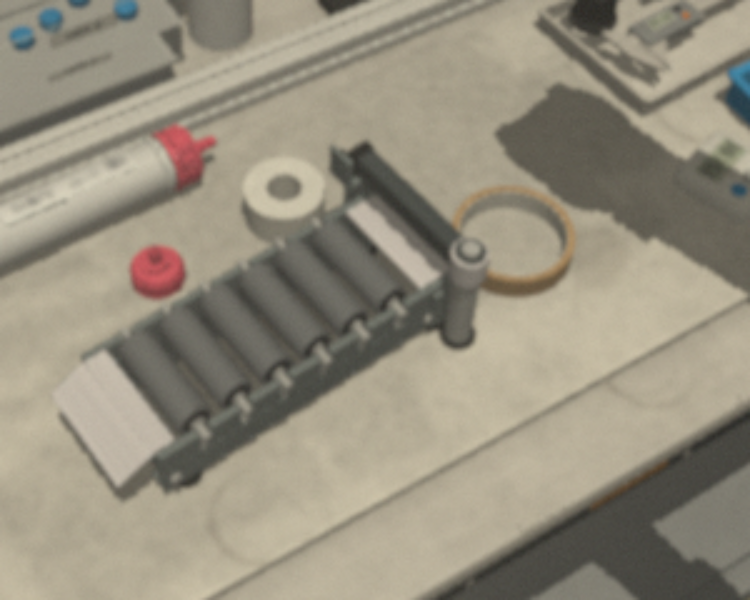

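The gate measures 1.57 rad from both cameras, the bar sits on its pad (355,155), the cap and rolls are where they were, and the robot is clear.

```bash
python3 -c "
from plant import robot
print(robot.close_job())"
```

```text
the job is handed in; nothing more can be done
None
```

The job is handed in, with no verdict shown: the gate is home (about 1.57 rad by both cameras), the cap and both rolls look unmoved, and all six rollers were stroked towards the gate at a light 2–4 N, though I couldn't measure their turn directly.

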